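Load a pipe nipple through the spring guard of a pipe-end station

TASK

Take the white pipe nipple and pass it, upright, through the clear spring flap on top of the red pipe-end station and down into the bore, holding the flap open with the hand, then press it down past the drag of the spring jaw until it is firmly home on the sprung seat, with a clear push but not hard. Draw the hand out so that the flap swings fully shut over the nipple. Be gentle with the flap, which cracks if forced or jammed, and leave everything else on the bench where it is.

Things in the scene. Friction and masses are not known exactly. Their poses are not given: they have to be found in the camera images.
- white_nipple_center (a point): Centre (half-way up) of the white nipple to be loaded: a plain plastic pipe stub, 21 mm diameter, 80 mm long, about 60 g, both ends bevelled (2 mm over the last 4 mm), standing on the bench on one end; either end may go first. It can change places with the grey and the orange nipple.
- mouth (a point): Point on the bore axis at rim level on top of the red station (fixed, place and yaw vary), 150 mm above the bench. z up, x towards the flap's hinge (away from the robot at yaw 0), y along the hinge. The mouth is 44 mm wide in x (-21 to +23) and 130 mm in y (+-65), walls 6 mm; fingers go in side by side along y. Below it is empty down to 75 mm under the rim.
- bore_top (a point): Same axis, 75 mm below the rim: top face of the aluminium block with the vertical round bore, 24 mm diameter, 4 mm chamfer. The loaded nipple's top ends 44 to 61 mm below the rim, so the last stretch is best pushed with shut fingertips on its top, kept in the mouth so that they hold the flap open.
- jaw_level (a point): Same axis, 95 mm below the rim: height of a steel spring jaw (ball) that sticks 4 mm into the bore from +x. It drags on the nipple with about 2 to 6 N, enough to hold it where it is let go and against the seat at the end, when the seat has pushed it back up a little.
- seat_middle (a point): Same axis, 131 mm below the rim: middle of the seat's range. The sprung seat disc (5 N per mm, 6 mm travel) stands on a stop set anew each time: its free top is anywhere 124 to 138 mm below the rim and is not measured; feel it as a push that keeps growing above the drag. Home: 8 to 11 N above the drag. Under 6 N on the seat is not firm, over 14 N spoils it.
- hinge_mid (a point): Middle of the flap's hinge line, at rim level, 23 mm from the bore axis. The flap: clear plate 42 mm (x) by 126 mm (y) by 3 mm, yellow stripes along its free edge and its hinge. It sweeps the space down to 42 mm below the rim, so a nipple left higher keeps it open.
- flap (a joint): Opening angle of the flap, rad: 0 shut (level, flush with the rim), grows as it is pushed down into the box, at most 1.5. Its spring gives 0.02 Nm shut to 0.06 Nm wide open (about 0.5 to 2 N at the free edge), pushes what is in the mouth towards -x, and shuts it when the mouth is clear. More than 15 N on it cracks it.
- grey_nipple_center (a point): Centre of the grey nipple, same size, standing; leave alone.
- orange_nipple_center (a point): Centre of the orange nipple, same size, standing; leave alone.
- spray_can: Underside centre of a standing can, black with blue label, 66 mm diameter, 190 mm tall; leave alone.
- glue_can: Underside centre of a small steel tin, 64 mm diameter, 85 mm tall; leave alone.
- tape: Underside centre of a black tape roll lying flat, 90 mm diameter, 19 mm high; leave alone.
- spool: Underside centre of a white spool lying flat, 80 mm diameter, 26 mm high; leave alone.
- ratchet: Underside centre of a steel wrench lying flat, 170 mm long; leave alone.

How it is judged:
By the outcome, as a careful person would: the job done as asked, in the order asked, and still so for the second after the job is handed in, with the robot touching nothing.
It also fails if it takes over 72 s, if anything falls off the work surface, if the arm or the gripper's body presses on something with over 40 N, if the wrist force passes 120 N, or if a joint passes its speed limit or range.

ROBOT

A 7-joint arm with a two-finger parallel gripper is mounted at the origin on the work surface. World frame = base frame: x ahead of the robot, y to its left, z up, the work surface at z = 0. Lengths are in mm, angles in rad, forces in N, time in s.
With the tool pointing down it reaches from about 425 to 825 mm from the base axis. Payload 3.6 kg.
Tool frame: the origin (TCP) lies at the very end of the fingers, on their centre line; the grasp point (between the pads) lies 19 mm behind it; z points along the fingers, y is the line along which they close (so a half turn about z gives the same grasp; the last joint's range is limited). The gripper opens to 93 mm and grips with 3 to 60 N. Pads are 15 mm wide; open, the fingers measure 128 mm over their backs; the gripper's body (75 mm by 188 mm) begins 65 mm behind the grasp point.
Start: joints at [1.119, 0.615, -0.013, 1.423, 0.008, 1.103, -0.04], TCP at [267.898, -592.193, 218.64] pointing down, gripper open.
Joint ranges: [-3.12, 3.12], [-0.3, 2.06], [-1.34, 1.32], [0.26, 2.42], [-1.36, 4.5], [0.01, 1.98], [-2.84, 2.84]. Speed limits (rad/s): [2.79, 2.79, 3.14, 3.14, 3.14, 3.14, 3.14].

INTERFACE

Orientations are given as [roll, pitch, yaw] about the fixed x, y, z axes, in that order (R = Rz(yaw) Ry(pitch) Rx(roll)).
In Python, from workcell import manip gives the robot as it stands.
- The arm moves only by the tool move_arm, never from a script. Its argument "series" is a list that holds one entry, the list of rows, each a list of 5 numbers: the finger opening in mm, from 0 to 93, then the shift along the world's x, y, z in mm, then the turn about the world's z in rad. In form: [[[fingers, tx, ty, tz, turn], ...]]. A call has 1 to 20 rows; each row shifts and turns the commanded pose from where the row before left it; what a row does not reach is not made up. A row lasts 1/12 s, in which the tool goes at most 41.7 mm and 7.16 degrees, less where a joint would pass 70% of its speed; a pose out of reach is approached as far as the arm can. A call is refused whole if a number of a shift passes 41.7 or a number of a turn 0.125, either way. A call with a gripper value outside its range is refused whole. The fingers move at their own pace and stop on an object; "force" is the grip in N (left out, the last holds). Time passes only in rows, so rows that do not move let the fingers close. It gives the time, the measured TCP pose, the force, the opening and the grip force at its end, in the units of the state.
- manip.read_state(): the state, without advancing time (a new reading comes with each control period).
- manip.snapshot(name): name is "scene" or "side" or "wrist"; returns the picture (400x640x3 uint8, red, green, blue); there is no depth.
- manip.camera_params(name): a dict with "K" (3x3 intrinsics, pixels), "R" (3x3) and "t" (3): a world point X has camera coordinates R X + t. Camera axes: x right, y down, z forward; pixel columns grow to the right and rows downward; lengths in mm; the calibration is good to about 2 mm. A picture is of the moment at which its call begins: read the wrist's pose just before it. camera_params takes no time and is no camera call; for the wrist camera it gives the pose at the moment of the call.
- manip.close_job(): hands the job in; it is judged then, once.
The state is a dict: "clock": time; "q": joint angles; "qvel": joint speeds; "tau": joint torques, N m; "tcp_pos": TCP position; "tcp_rot": TCP orientation; "force": force on the tool from outside, world axes, zero at the start; "ft_torque": the same for the moment, N m; "finger_gap": finger opening in mm; "gripper_force": force on a finger pad.
Only numpy, scipy, OpenCV 4.12 (cv2) and the standard library are available. Lean on these libraries where they do the work, as an engineer would, in place of code of your own. Each camera call takes 0.05 s, during which the arm holds its last target. There are 200 camera calls.

## Working session

There is one attempt and no reset: what is moved stays moved. The work goes in short steps, Python scripts to look and compute and a tool call to move; the robot and the scene stay as the last step left them, time stands still between calls to the robot, and variables do not carry over. Pictures are saved under pics/ and viewed, at most 10 in all, crops included, and the job is handed in when it is done.

Besides the shell and the picture viewer there is one more tool, called after ">>>" as name(argument=value, ...), one argument or row to a line, values as JSON. move_arm: Moves the arm, as the interface text tells. Its arguments: {"type":"object","properties":{"series":{"type":"array"},"force":{"type":"number"}},"required":["series"]}

```bash
mkdir -p pics; cat > h.py <<'E'
import numpy as np, cv2
from workcell import manip
def snap(n,f):
    P=manip.camera_params(n); im=manip.snapshot(n); cv2.imwrite('pics/'+f,cv2.cvtColor(im,cv2.COLOR_RGB2BGR)); return im,P
def ray(P,u,v):
    K,R,t=[np.array(P[k],float) for k in 'KRt']
    return -R.T@t, R.T@np.linalg.solve(K,[u,v,1.])
def onz(P,u,v,z):
    c,d=ray(P,u,v); return c+d*(z-c[2])/d[2]
def proj(P,X):
    K,R,t=[np.array(P[k],float) for k in 'KRt']
    p=K@(R@np.array(X,float)+t); return p[:2]/p[2]
E
python3 - <<'E'
from h import *
import pickle
out={}
s=manip.read_state(); print(s)
ims=[]
for n in ['scene','side','wrist']:
    im,P=snap(n,n+'0.png'); out[n]=P; c,d=ray(P,320,200); print(n,c.round(),(d/np.linalg.norm(d)).round(2))
pickle.dump(out,open('P0.pkl','wb'))
E
```

```text
{'clock': 0.0, 'q': array([ 1.11951062,  0.61591718, -0.01265165,  1.42490961,  0.00813193,
        1.103377  , -0.04036907]), 'qvel': array([ 0.00078929,  0.0003431 ,  0.00071284,  0.00060564, -0.00079328,
       -0.00081313, -0.00122521]), 'tau': array([-3.50142545e-04, -4.58932865e+01,  2.08252422e-01, -1.65741777e+01,
       -6.12048665e-02,  2.04221229e-02,  2.24392143e-04]), 'tcp_pos': array([ 267.57159153, -591.50050552,  217.47885036]), 'tcp_rot': array([-3.13903254e+00,  4.47652041e-05,  4.24926545e-01]), 'force': array([ 0.33551274,  0.01082237, -0.46437274]), 'ft_torque': array([ 0.00592971, -0.04327772, -0.00852409]), 'gripper_force': 0.0, 'finger_gap': 92.9001707277861}
scene [1426. -113.  723.] [-0.81  0.12 -0.57]
side [156. 770. 963.] [ 0.32 -0.63 -0.71]
wrist [ 333. -563.  384.] [-0.24 -0.12 -0.96]
```

View pics/scene0.png

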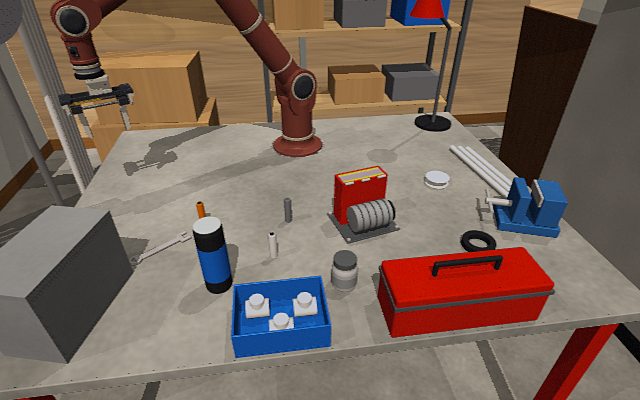

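View pics/side0.png

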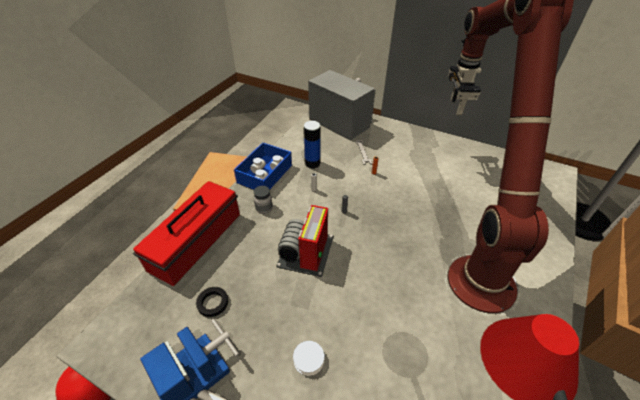

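The scene view shows the white nipple at about (272,245), grey at (288,209), orange at (200,209), and the station top at about (360,175). In the side view the white nipple is at (313,182) and the station top at (316,222). Next: measure from both views.

```bash
python3 - <<'E'
from h import *
import pickle
P=pickle.load(open('P0.pkl','rb'))
A=cv2.imread('pics/scene0.png');B=cv2.imread('pics/side0.png')
# white nipple: bright, unsaturated blob
def blob(im,roi):
    x0,y0,x1,y1=roi; h=cv2.cvtColor(im[y0:y1,x0:x1],cv2.COLOR_BGR2HSV)
    m=((h[...,2]>185)&(h[...,1]<50)).astype(np.uint8)
    n,l,s,c=cv2.connectedComponentsWithStats(m); k=1+np.argmax(s[1:,4]); return c[k]+[x0,y0],s[k]
for n,im,roi in [('scene',A,(260,226,286,264)),('side',B,(304,168,322,196))]:
    c,s=blob(im,roi); print(n,c,s,onz(P[n],*c,40).round(1))
# station yellow stripes
for n,im,roi in [('scene',A,(325,160,395,200)),('side',B,(295,200,335,245))]:
    x0,y0,x1,y1=roi; h=cv2.cvtColor(im[y0:y1,x0:x1],cv2.COLOR_BGR2HSV)
    m=((h[...,0]>20)&(h[...,0]<38)&(h[...,1]>110)&(h[...,2]>100)).astype(np.uint8)
    k,l,s,c=cv2.connectedComponentsWithStats(m)
    for i in range(1,k):
        if s[i,4]>5: 
            r=cv2.minAreaRect(np.argwhere(l==i)[:,::-1].astype(np.float32)); b=cv2.boxPoints(r)+[x0,y0]
            print(n,s[i],[onz(P[n],*p,150).round(0)[:2] for p in b])
    c=onz(P[n],*{'scene':(360,175),'side':(316,222)}[n],150);print(c)
a=cv2.resize(A[155:265,255:405],None,fx=5,fy=5,interpolation=3)[:300*2]
b=cv2.resize(B[160:280,265:365],None,fx=5,fy=5,interpolation=3)
cv2.imwrite('pics/cA.png',a); cv2.imwrite('pics/cB.png',b)
E
```

```text
scene [271.1 235.6] [ 9  8  6  4 10] [ 604.5 -128.1   40. ]
side [306.33333333 193.77777778] [ 0 24  6  4 18] [639.4 -57.5  40. ]
scene [13  7 40 10 55] [array([496.,  73.]), array([466., 195.]), array([473., 194.]), array([502.,  73.])]
scene [18 13 41 10 63] [array([529.,  81.]), array([499., 204.]), array([507., 203.]), array([536.,  81.])]
[505.26127077 135.6234185  150.        ]
side [ 6  7 14 31 74] [array([510., 204.]), array([539.,  82.]), array([531.,  82.]), array([503., 204.])]
side [18  9 12 31 77] [array([475., 195.]), array([504.,  75.]), array([497.,  75.]), array([469., 195.])]
[497.07956915 134.0373814  150.        ]
```

View pics/cA.png

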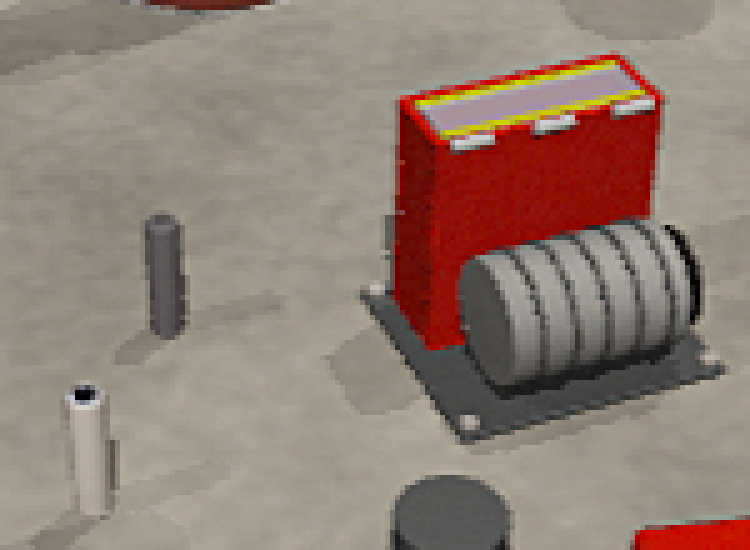

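View pics/cB.png

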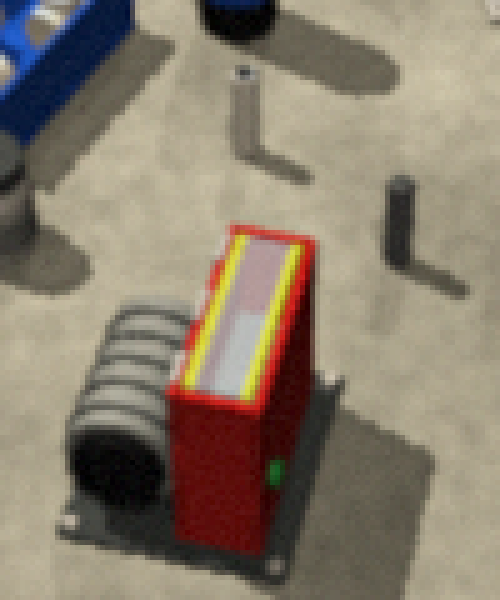

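The crops show the white nipple top at scene (272,233.6) and base (273.8,257.4). In the side view its top is at (314,174.4) and base at (314.4,191.2). The station's stripes agree across both views, giving the bore at about (500,138) and yaw about 0.24.

```bash
python3 - <<'E'
from h import *
import pickle
P=pickle.load(open('P0.pkl','rb'))
for n,t,b in [('scene',(272,233.6),(273.8,257.4)),('side',(314,174.6),(314.4,191.2))]:
    print(n,onz(P[n],*t,80).round(),onz(P[n],*b,0).round())
print('grey',onz(P['scene'],288,198.5,80).round(),'orange',onz(P['scene'],200,204,80).round(),'spray base',onz(P['scene'],218,286,0).round(),'spray top',onz(P['scene'],208,225,190).round(),'tin top',onz(P['scene'],345,257,85).round())
E
```

```text
scene [ 645. -125.   80.] [ 649. -126.    0.]
side [ 643. -124.   80.] [ 640. -120.    0.]
grey [492. -71.  80.] orange [ 483. -323.   80.] spray base [ 732. -268.    0.] spray top [ 729. -261.  190.] tin top [763.  44.  85.]
```

>>> move_arm(
  series=[
    [[93,25,31,0,-0.0125],[93,25,31,0,-0.0125],[93,25,31,0,-0.0125],[93,25,31,0,-0.0125],[93,25,31,0,-0.0125],[93,25,31,0,-0.0125],[93,25,31,0,-0.0125],[93,25,31,0,-0.0125],[93,25,31,0,-0.0125],[93,25,31,0,-0.0125],[93,25,31,0,-0.0125],[93,25,31,0,-0.0125],[93,25,31,0,-0.0125],[93,25,31,0,-0.0125],[93,20,25,0,-0.01],[93,0,0,0,0],[93,0,0,0,0]],
  ],
)

```text
clock: 1.57
tcp_pos: [638.7, -129.9, 217.7]
tcp_rot: [-3.14, 0.001, 0.245]
force: [-0.6, -0.0, -0.1]
finger_gap: 92.9
gripper_force: 0.0
```

```bash
python3 - <<'E'
from h import *
import pickle
s=manip.read_state();print(s['tcp_pos'],s['tcp_rot'],s['clock'],s['force'])
im,P=snap('wrist','w1.png'); pickle.dump(P,open('P1.pkl','wb'))
print(proj(P,[645,-124,80]),proj(P,[645,-124,0]))
for z in (80,0):
  print([proj(P,s['tcp_pos'])])
E
```

```text
[ 638.66666471 -129.85552751  217.65073428] [-3.13982313e+00  7.09417619e-04  2.45409231e-01] 1.5667 [-0.57318708 -0.03133363 -0.13840199]
[313.74217956 182.33237542] [314.6486429 170.1666316]
[array([316.97193854, 239.33801141])]
[array([316.97193854, 239.33801141])]
```

View pics/w1.png

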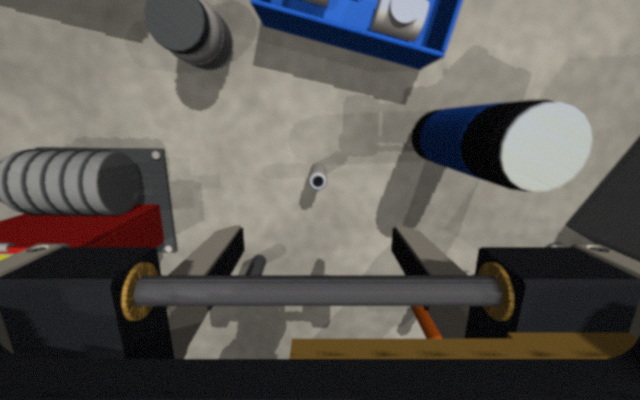

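The nipple's top ring is at (317.5,180.5), between the fingers and clear of the spray can.

```bash
python3 - <<'E'
from h import *
import pickle
P=pickle.load(open('P1.pkl','rb')); print(onz(P,317.5,180.5,80), np.array(P['K'])[0,0])
im=cv2.imread('pics/w1.png'); g=cv2.cvtColor(im,cv2.COLOR_BGR2GRAY)[160:205,295:340]
m=(g>165).astype(np.uint8);n,l,s,c=cv2.connectedComponentsWithStats(m);k=1+np.argmax(s[1:,4]);u=s[k,:2]+s[k,2:4]/2-.5+[295,160];print(s[k],u,onz(P,*u,80))
E
```

```text
[ 647.97896588 -127.48792366   80.        ] 283.86421043381415
[19 13 11  6 22] [319.  175.5] [ 653.74272453 -127.72436312   80.        ]
```

>>> move_arm(
  series=[
    [[93,8,3.5,-20,0],[93,0,0,-35,0],[93,0,0,-35,0],[93,0,0,-35,0],[93,0,0,-25,0],[93,0,0,-17.5,0],[93,0,0,0,0],[93,0,0,0,0],[40,0,0,0,0],[40,0,0,0,0],[40,0,0,0,0],[40,0,0,0,0]],
  ],
)

```text
clock: 2.62
tcp_pos: [646.7, -130.0, 52.6]
tcp_rot: [3.141, -0.002, 0.24]
force: [0.3, -0.4, 0.3]
finger_gap: 70.5
gripper_force: 0.0
```

```bash
python3 - <<'E'
from h import *
import pickle
s=manip.read_state();print(s['tcp_pos'],s['tcp_rot'],s['clock'],s['force'],s['finger_gap'])
im,P=snap('wrist','w2.png'); pickle.dump(P,open('P2.pkl','wb'))
for d in (0,):print(proj(P,s['tcp_pos']+[0,0,30]))
E
```

```text
[ 646.66903718 -129.96317714   52.62787543] [ 3.14058864e+00 -2.29989101e-03  2.39736642e-01] 2.6167 [ 0.31769888 -0.42331242  0.32314222] 70.54682531970175
[316.88167449 261.97521668]
```

View pics/w2.png

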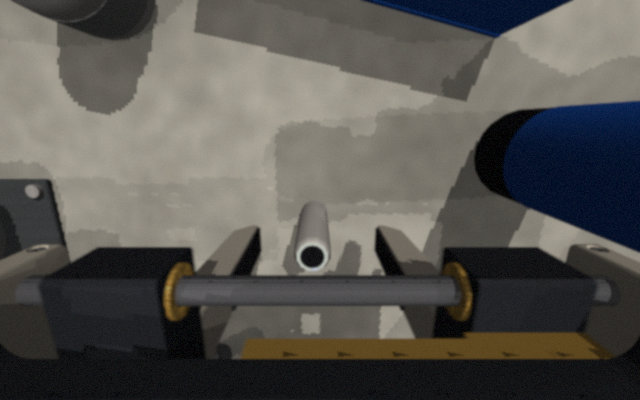

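The nipple's top ring is at (313,256), against the tool axis at (317,262). So it is about 2.5 mm off in both world x and y.

>>> move_arm(
  series=[
    [[40,2.5,2.5,-1,0],[40,0,0,0,0],[15,0,0,0,0],[15,0,0,0,0],[15,0,0,0,0],[15,0,0,0,0],[15,0,0,0,0],[15,0,0,0,0],[15,0,0,0,0],[15,0,0,0,0],[15,0,0,0,0],[15,0,0,0,0]],
  ],
  force=25,
)

```text
clock: 3.67
tcp_pos: [648.3, -127.2, 50.1]
tcp_rot: [-3.141, 0.0, 0.24]
force: [-1.1, -0.2, -0.9]
finger_gap: 20.4
gripper_force: 25.0
```

>>> move_arm(
  series=[
    [[15,0,0,20,0],[15,0,0,38,0],[15,0,0,38,0],[15,0,0,38,0],[15,0,0,38,0],[15,-13,16,19,0],[15,-23,28,0,0],[15,-23,28,0,0],[15,-23,28,0,0],[15,-23,28,0,0],[15,-23,28,0,0],[15,-23,28,0,0],[15,-23,28,0,0],[15,-20,24,0,0],[15,-12,15,0,0],[15,0,0,0,0],[15,0,0,0,0],[15,0,0,0,0]],
  ],
)

```text
clock: 5.17
tcp_pos: [443.1, 122.8, 241.3]
tcp_rot: [3.141, -0.001, 0.238]
force: [0.6, 0.7, -1.8]
finger_gap: 19.9
gripper_force: 25.0
```

```bash
python3 - <<'E'
from h import *
import pickle
s=manip.read_state();print(s['tcp_pos'],s['tcp_rot'],s['clock'],s['force'],s['finger_gap'])
im,P=snap('wrist','w3.png'); pickle.dump(P,open('P3.pkl','wb'))
h=cv2.cvtColor(im,cv2.COLOR_RGB2HSV)
m=((h[...,0]>24)&(h[...,0]<36)&(h[...,1]>130)&(h[...,2]>120)).astype(np.uint8)
k,l,st,c=cv2.connectedComponentsWithStats(m)
for i in range(1,k):
    if st[i,4]>100:
        b=cv2.boxPoints(cv2.minAreaRect(np.argwhere(l==i)[:,::-1].astype(np.float32)))
        w=np.array([onz(P,*p,150)[:2] for p in b]);print(st[i],w.round(1).tolist(),w.mean(0).round(1))
print(proj(P,s['tcp_pos']+[0,0,30]),proj(P,s['tcp_pos']-[0,0,50]),proj(P,[500.3,137.9,150]))
E
```

```text
[443.1387016  122.82905577 241.30878353] [ 3.14081538e+00 -8.38275463e-04  2.38462812e-01] 5.1667 [ 0.60914341  0.72846187 -1.84402062] 19.85345751973736
[246 107 145   7 998] [[510.3, 202.5], [539.7, 81.4], [534.9, 79.9], [505.4, 201.7]] [522.6 141.4]
[248 148 141   7 857] [[476.0, 194.7], [505.7, 72.6], [500.6, 71.0], [470.8, 193.8]] [488.3 133. ]
[316.8697826  261.99021562] [317.09536413 214.34521537] [315.84544883 136.43821443]
```

View pics/w3.png

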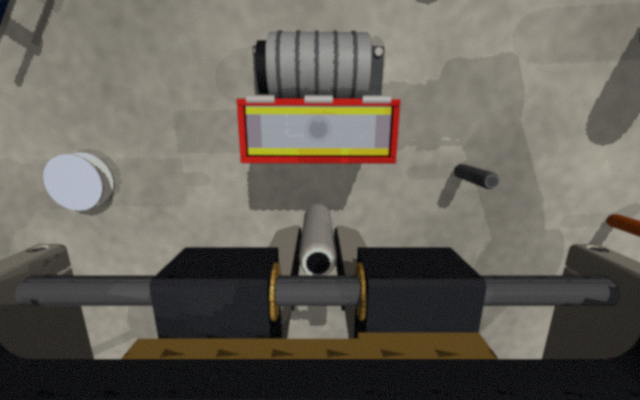

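Through the clear flap the bore shows as a dark spot at about (318,129), and the stripes are sharp. The held nipple's top is at (317.5,263), on the tool axis.

```bash
python3 - <<'E'
from h import *
import pickle
P=pickle.load(open('P3.pkl','rb'))
im=cv2.imread('pics/w3.png'); g=cv2.GaussianBlur(cv2.cvtColor(im,cv2.COLOR_BGR2GRAY),(3,3),0)[116:143,298:340]
m=(g<np.median(g)-25).astype(np.uint8);n,l,s,c=cv2.connectedComponentsWithStats(m)
for k in range(1,n):
  if s[k,4]>40: print(s[k],c[k]+[298,116],onz(P,*(c[k]+[298,116]),75),onz(P,*(c[k]+[298,116]),72))
E
```

```text
[ 13   8  14  12 136] [317.82352941 129.5       ] [504.69614617 137.08441581  75.        ] [504.62228916 137.0634029   72.        ]
```

>>> move_arm(
  series=[
    [[15,20,5,0,0],[15,25,6,0,0],[15,15.5,3.5,-10,0],[15,0,0,-15,0],[15,0,0,0,0],[15,0,0,0,0],[15,0,0,0,0]],
  ],
)

```text
clock: 5.8
tcp_pos: [503.2, 137.5, 216.5]
tcp_rot: [3.141, -0.0, 0.238]
force: [-0.5, -0.0, -0.7]
finger_gap: 20.6
gripper_force: 25.0
```

>>> move_arm(
  series=[
    [[15,0.5,0,-8,0],[15,0,0,-8,0],[15,0,0,-8,0],[15,0,0,-8,0],[15,0,0,-8,0],[15,0,0,-8,0],[15,0,0,-8,0],[15,0,0,-8,0],[15,0,0,-8,0],[15,0,0,-8,0],[15,0,0,-4,0],[15,0,0,0,0],[15,0,0,0,0]],
  ],
)

```text
clock: 6.88
tcp_pos: [502.5, 138.1, 131.5]
tcp_rot: [3.142, 0.002, 0.24]
force: [-2.7, -0.8, -1.8]
finger_gap: 20.3
gripper_force: 25.0
```

>>> move_arm(
  series=[
    [[15,0.8,-0.5,-3,0],[15,0,0,-3,0],[15,0,0,-3,0],[15,0,0,-3,0],[15,0,0,-2,0],[15,0,0,0,0],[15,0,0,0,0]],
  ],
)

```text
clock: 7.47
tcp_pos: [503.8, 137.7, 117.8]
tcp_rot: [3.142, 0.001, 0.24]
force: [-1.6, -0.2, -1.7]
finger_gap: 20.7
gripper_force: 25.0
```

>>> move_arm(
  series=[
    [[15,0,0,-3,0],[15,0,0,-3,0],[15,0,0,-3,0],[15,0,0,-3,0],[15,0,0,-2,0],[15,0,0,-2,0],[15,0,0,-2,0],[15,0,0,-2,0],[15,0,0,0,0],[15,0,0,0,0]],
  ],
)

```text
clock: 8.3
tcp_pos: [503.7, 137.4, 97.6]
tcp_rot: [3.141, 0.001, 0.24]
force: [-1.8, -0.7, -1.6]
finger_gap: 20.3
gripper_force: 25.0
```

>>> move_arm(
  series=[
    [[15,0,0,-2,0],[15,0,0,-2,0],[15,0,0,-2,0],[15,0,0,-2,0],[15,0,0,-2,0],[15,0,0,-2,0],[15,0,0,-2,0]],
  ],
)

```text
clock: 8.88
tcp_pos: [503.9, 137.9, 83.9]
tcp_rot: [-3.141, 0.0, 0.24]
force: [-2.5, -1.0, 2.7]
finger_gap: 20.2
gripper_force: 25.0
```

>>> move_arm(
  series=[
    [[15,0,0,-2,0],[15,0,0,-2,0]],
  ],
)

```text
clock: 9.05
tcp_pos: [504.0, 137.9, 79.9]
tcp_rot: [-3.141, 0.0, 0.24]
force: [-4.0, -0.1, 1.4]
finger_gap: 20.4
gripper_force: 25.6
```

>>> move_arm(
  series=[
    [[40,0,0,0,0],[40,0,0,0,0],[40,0,0,0,0],[40,0,0,0,0],[40,0,0,0,0]],
  ],
)

```text
clock: 9.47
tcp_pos: [504.8, 138.2, 80.4]
tcp_rot: [-3.141, -0.001, 0.24]
force: [-1.6, 1.1, 0.2]
finger_gap: 39.5
gripper_force: 0.7
```

>>> move_arm(
  series=[
    [[40,-0.5,-0.5,6,0],[40,0,0,10,0],[40,0,0,10,0],[40,0,0,8.5,0],[40,0,0,0,0],[0,0,0,0,0],[0,0,0,0,0],[0,0,0,0,0],[0,0,0,0,0],[0,0,0,0,0],[0,0,0,0,0],[0,0,0,0,0]],
  ],
  force=15,
)

```text
clock: 10.47
tcp_pos: [503.6, 137.4, 114.4]
tcp_rot: [-3.141, 0.0, 0.24]
force: [-0.9, -0.8, 0.1]
finger_gap: 1.1
gripper_force: 0.6
```

>>> move_arm(
  series=[
    [[0,0,0,0,0],[0,0,0,0,0],[0,0,0,0,0]],
  ],
)

```text
clock: 10.72
tcp_pos: [503.5, 137.4, 114.5]
tcp_rot: [-3.141, 0.0, 0.24]
force: [-1.2, -0.4, -0.6]
finger_gap: 0.3
gripper_force: 0.6
```

>>> move_arm(
  series=[
    [[0,0,0,-2,0],[0,0,0,-1.5,0],[0,0,0,-1,0],[0,0,0,-1,0]],
  ],
)

```text
clock: 11.05
tcp_pos: [503.9, 137.4, 109.2]
tcp_rot: [-3.141, -0.0, 0.24]
force: [-1.4, -1.1, 3.2]
finger_gap: 0.6
gripper_force: 1.7
```

>>> move_arm(
  series=[
    [[0,0,0,-1,0],[0,0,0,-1,0]],
  ],
)

```text
clock: 11.22
tcp_pos: [503.8, 137.3, 107.3]
tcp_rot: [3.142, -0.0, 0.24]
force: [-1.3, -1.1, 3.2]
finger_gap: 0.3
gripper_force: 1.7
```

>>> move_arm(
  series=[
    [[0,0,0,-0.8,0],[0,0,0,-0.8,0]],
  ],
)

```text
clock: 11.38
tcp_pos: [503.7, 137.2, 105.6]
tcp_rot: [3.142, -0.0, 0.24]
force: [-1.3, -0.3, 3.2]
finger_gap: 0.4
gripper_force: 1.7
```

>>> move_arm(
  series=[
    [[0,0,0,-0.8,0],[0,0,0,-0.8,0]],
  ],
)

```text
clock: 11.55
tcp_pos: [503.7, 137.2, 103.9]
tcp_rot: [3.142, -0.0, 0.24]
force: [-1.9, -0.6, 3.3]
finger_gap: 0.3
gripper_force: 1.7
```

>>> move_arm(
  series=[
    [[0,0,0,-0.8,0],[0,0,0,-0.8,0]],
  ],
)

```text
clock: 11.72
tcp_pos: [503.7, 137.2, 102.3]
tcp_rot: [3.142, -0.0, 0.24]
force: [-1.9, -0.2, 3.6]
finger_gap: 0.7
gripper_force: 1.7
```

>>> move_arm(
  series=[
    [[0,0,0,-0.8,0],[0,0,0,-0.8,0]],
  ],
)

```text
clock: 11.88
tcp_pos: [503.7, 137.3, 100.6]
tcp_rot: [-3.142, -0.0, 0.24]
force: [-0.4, -1.2, 4.7]
finger_gap: 0.4
gripper_force: 1.7
```

>>> move_arm(
  series=[
    [[0,0,0,-0.5,0],[0,0,0,-0.5,0]],
  ],
)

```text
clock: 12.05
tcp_pos: [503.7, 137.3, 99.7]
tcp_rot: [-3.142, -0.0, 0.24]
force: [-1.8, -0.3, 2.8]
finger_gap: 0.7
gripper_force: 1.6
```

Not yet on the seat; that reading was noise.

>>> move_arm(
  series=[
    [[0,0,0,-0.7,0],[0,0,0,-0.7,0]],
  ],
)

```text
clock: 12.22
tcp_pos: [503.7, 137.3, 98.3]
tcp_rot: [-3.142, -0.0, 0.24]
force: [-1.5, -0.3, 3.3]
finger_gap: 0.6
gripper_force: 1.7
```

>>> move_arm(
  series=[
    [[0,0,0,-0.7,0],[0,0,0,-0.7,0]],
  ],
)

```text
clock: 12.38
tcp_pos: [503.7, 137.3, 96.9]
tcp_rot: [-3.142, 0.0, 0.24]
force: [-1.2, 0.5, 3.4]
finger_gap: 0.6
gripper_force: 1.7
```

>>> move_arm(
  series=[
    [[0,0,0,-0.7,0],[0,0,0,-0.7,0]],
  ],
)

```text
clock: 12.55
tcp_pos: [503.7, 137.3, 95.6]
tcp_rot: [3.142, -0.0, 0.24]
force: [-1.7, -0.3, 5.8]
finger_gap: 0.7
gripper_force: 3.1
```

>>> move_arm(
  series=[
    [[0,0,0,-0.4,0],[0,0,0,-0.4,0]],
  ],
)

```text
clock: 12.72
tcp_pos: [503.8, 137.3, 95.2]
tcp_rot: [3.142, -0.0, 0.24]
force: [-2.7, -1.0, 7.8]
finger_gap: 0.5
gripper_force: 4.1
```

>>> move_arm(
  series=[
    [[0,0,0,-0.6,0],[0,0,0,0,0]],
  ],
)

```text
clock: 12.88
tcp_pos: [503.8, 137.3, 94.8]
tcp_rot: [3.142, -0.0, 0.24]
force: [-1.6, -1.2, 7.9]
finger_gap: 0.3
gripper_force: 4.1
```

>>> move_arm(
  series=[
    [[0,0,0,-0.5,0],[0,0,0,0,0]],
  ],
)

```text
clock: 13.05
tcp_pos: [504.0, 137.3, 94.5]
tcp_rot: [3.142, -0.001, 0.24]
force: [-2.3, -0.8, 8.8]
finger_gap: 0.3
gripper_force: 4.7
```

>>> move_arm(
  series=[
    [[0,0,0,0,0]],
  ],
)

```text
clock: 13.13
tcp_pos: [504.0, 137.3, 94.5]
tcp_rot: [3.142, -0.001, 0.24]
force: [-2.0, -1.2, 9.4]
finger_gap: 0.2
gripper_force: 4.7
```

>>> move_arm(
  series=[
    [[0,0,0,-0.5,0],[0,0,0,-0.5,0],[0,0,0,0,0]],
  ],
)

```text
clock: 13.38
tcp_pos: [504.2, 137.4, 93.9]
tcp_rot: [3.142, -0.002, 0.24]
force: [-2.8, -1.1, 11.8]
finger_gap: 0.8
gripper_force: 6.0
```

>>> move_arm(
  series=[
    [[0,0,0,0,0]],
  ],
)

```text
clock: 13.47
tcp_pos: [504.2, 137.4, 94.0]
tcp_rot: [3.142, -0.002, 0.24]
force: [-2.6, -0.5, 11.9]
finger_gap: 0.4
gripper_force: 6.0
```

>>> move_arm(
  series=[
    [[0,0,0,-0.4,0],[0,0,0,0,0],[0,0,0,0,0]],
  ],
)

```text
clock: 13.72
tcp_pos: [504.3, 137.4, 93.8]
tcp_rot: [-3.142, -0.002, 0.24]
force: [-3.2, -1.6, 12.6]
finger_gap: 0.3
gripper_force: 6.8
```

>>> move_arm(
  series=[
    [[0,0,0,2,0],[0,0,0,4,0],[0,0,0,5,0],[0,0,0,5,0],[0,0,0,5,0],[0,0,0,5,0],[0,0,0,5,0],[0,0,0,5,0],[0,0,0,5,0],[0,0,0,5,0],[0,0,0,5,0],[0,0,0,5,0],[0,0,0,5,0],[0,0,0,10,0],[0,0,0,20,0],[0,0,0,30,0],[0,0,0,30,0],[0,0,0,0,0]],
  ],
)

```text
clock: 15.22
tcp_pos: [508.1, 138.6, 250.0]
tcp_rot: [-3.141, -0.015, 0.24]
force: [0.5, 0.6, 0.8]
finger_gap: 0.5
gripper_force: 0.0
```

>>> move_arm(
  series=[
    [[0,-30,-8,0,0],[0,-30,-8,0,0],[0,0,0,0,0],[0,0,0,0,0]],
  ],
)

```text
clock: 15.55
tcp_pos: [443.1, 121.1, 244.0]
tcp_rot: [-3.142, -0.002, 0.24]
force: [0.6, -0.0, 0.2]
finger_gap: 0.3
gripper_force: 0.0
```

```bash
python3 - <<'E'
from h import *
w,P=snap('wrist','w4.png'); s,_=snap('side','s4.png')
a=cv2.resize(w[60:220,200:440],None,fx=2.5,fy=2.5,interpolation=3); b=cv2.resize(s[195:255,285:345],(400,400),interpolation=3)[:,:200*2]
out=np.zeros((600,800,3),np.uint8); out[:400*1,:600]=a[:400]; out[400:600,:800]=cv2.resize(s[160:260,200:600],(800,200))
cv2.imwrite('pics/f4.png',out[...,::-1])
E
```

```text
(no output)
```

View pics/f4.png

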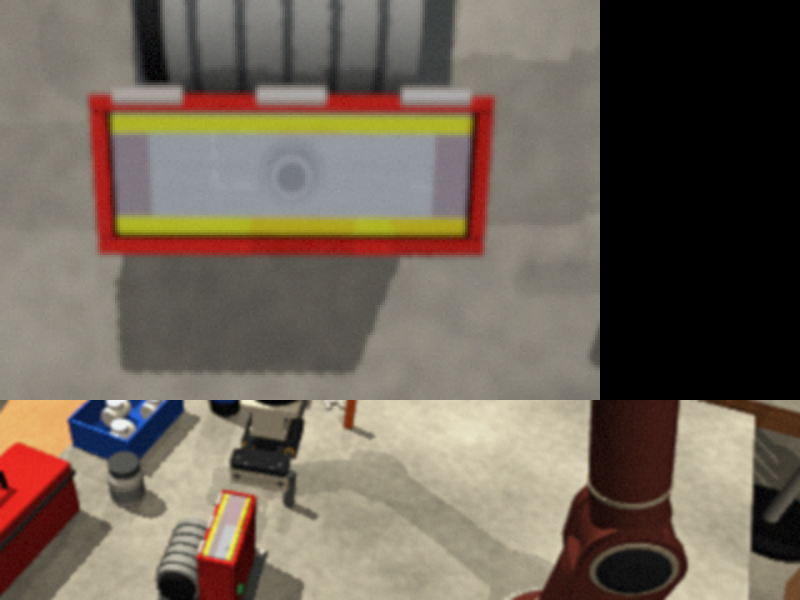

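The flap is fully shut and flush, with both stripes showing (composite rows 122 and 228). The nipple's ring is visible in the bore at about (292,177), and the bench is undisturbed. I'm handing the job in.

```bash
python3 -c "
from workcell import manip
print(manip.close_job())"
```

```text
the job is handed in; nothing more can be done
None
```

The white nipple is in the bore and was pressed onto the sprung seat at about 9.5 N above the drag; the flap then swung fully shut over it, and the job was handed in at about 16 s of the 72 s limit (no verdict came back).

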